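# Read out the temperature logger packed among the sample tubes

### The arm

A 6-joint arm with a two-finger parallel gripper is mounted at the origin on a cart in front of the work surface, level with it; the furniture and walls round the work are solid. World frame = base frame: x ahead of the robot, y to its left, z up, the work surface at z = 0. Lengths are in mm, angles in rad, forces in N, time in s.
With the tool pointing down it reaches from about 300 to 750 mm from the base axis. Payload 8.5 kg.
Tool frame: the origin (TCP) lies at the very end of the fingers, on their centre line; the grasp point (between the pads) lies robot.pinch_z behind it (robot.pinch_z is the distance from the TCP to the grasp point, in mm); z points along the fingers, y is the line along which they close (so a half turn about z gives the same grasp; the last joint's range is limited). The gripper opens to 88 mm and grips with 3 to 60 N. Pads are 18 mm wide; open, the fingers measure 123 mm over their backs; the gripper's body (75 mm by 187 mm) begins 45 mm behind the grasp point.
Start: joints at [-1.34, 0.381, 1.297, -0, 1.464, -0.215], TCP at [237.141, -496.23, 216.348] pointing down, gripper open.
Joint ranges: [-3.11, 3.11], [-0.89, 2.33], [0.22, 2.48], [-1.42, 4.56], [0.17, 2.85], [-2.88, 2.88]. Speed limits (rad/s): [2.39, 2.39, 3.14, 3.14, 3.14, 3.14].

### API

Orientations are given as a rotation vector (axis times angle).
In Python, from plant import robot, imaging, close_job gives the robot as it stands. The module is installed in compiled form; this text tells all that it offers.
- The arm moves only by the tool arm_command, never from a script. Its argument "commands" is a list of rows, each a list of 4 numbers: the shift along the tool's x, y, z in mm, then the turn about the tool's z in rad. In form: [[dx, dy, dz, twist], ...]. A call has exactly 10 rows; each row is the pose to reach, as a shift and turn from the pose commanded when the call began, along the tool's axes at that moment; what a row does not reach only later rows make up. A row lasts 1/10 s, in which the tool goes at most 50 mm and 8.59 degrees, less where a joint would pass 70% of its speed; a pose out of reach is approached as far as the arm can. A call with a gripper value outside its range is refused whole. "hand" is the finger opening in mm, from 0 to 88.1, set as the call begins (left out, the last holds). The fingers move at their own pace and stop on an object; the grip force is fixed at half the most. Time passes only in rows, so rows that repeat a pose let the fingers close, or fill a call up. It gives the time, the measured TCP pose, the force, the opening and the grip force at its end, in the units of the state.
- robot.get_state(): the state, without advancing time (a new reading comes with each control period).
- imaging.snapshot(name): name is "side" or "top" or "wrist"; returns a dict with "img" (384x512x3 uint8, red, green, blue), "fx", "fy", "cx", "cy" (pixels), "world_from_camera" (4x4, takes a point from camera to world coordinates). Camera axes: x right, y up, looking along -z (the intrinsics and any distortion apply to the point x, -y, -z); pixel columns grow to the right and rows downward; lengths in mm; the calibration is good to about 2 mm. A picture is of the moment at which its call begins. There is no depth.
- close_job(): hands the job in; it is judged then, once.
The state is a dict: "t": time; "qpos": joint angles; "qvel": joint speeds; "tau": joint torques, N m; "position": TCP position; "eef_rot": TCP orientation; "ft_force": force on the tool from outside, world axes, zero at the start; "wrist_torque": the same for the moment, N m; "width": opening from 0.0 (shut) to 1.0 (fully open); "grasp_force": force on a finger pad.
Only numpy, scipy, OpenCV 4.12 (cv2) and the standard library are available. Lean on these libraries where they do the work, as an engineer would, in place of code of your own. Each camera call takes 0.05 s, during which the arm holds its last target. There are 200 camera calls.

### The job

The temperature logger (white block with an orange top) has to be read out, but it stands in the middle of the blue transport insert, hemmed in by three red-capped sample tubes with a blue, a yellow and a green cap insert. Lift the three tubes out and stand them upright in the steel tray, only then take the logger out and seat it upright and fully down in the pocket of the black reader dock (either way round), and with the logger docked put every tube back upright into the very well it came from. Drop or tip nothing, and leave the pump bottle, the label pad and the phone where they are.

Things in the scene. Friction and masses are not known exactly. Their poses are not given: they have to be found in the camera images.
- insert: Blue-grey insert, fixed, 144 (x) x 144 (y) x 40 mm tall, lug 14 mm out mid each y side. Origin: centre of underside, on the desk. Grid of 3 mm walls, floors 6 mm up. Bay inside 91 (x) x 52 (y) at (23.5, 0) mm. Seven wells 44 (x) x 40 at (-47,0), (-47,49), (0,49), (47,49), (-47,-49), (0,-49), (47,-49). Tubes start in (0,49), (-47,0), (0,-49), which in which varies; the rest are empty.
- logger_c (a point): Temperature logger, loose: white block, orange top, dark display on one face, 26 (its x) x 46 (its y) x 50 mm tall, 60 to 130 g, upright mid-bay, y along the insert's y. Point: its centre, 25 mm above its underside. Grip across the 26 mm; the bay leaves about 30 mm beside each of those faces. Its top is 56 mm above the desk, the tube caps round it reach 108 mm.
- dock: Black reader dock, fixed, 74 x 90 mm. Origin: under the pocket's centre, at desk height. Pocket 38 (its x) x 56 (its y) mm, floor 14 mm above the desk; end walls and corner returns rise to 31 mm; both x sides are open over 42 mm for fingers. The logger stands in it with its 46 mm along the dock's y, its centre then 39 mm above the desk.
- tray: Empty stainless steel tray, fixed, 200 (its x) x 90 (its y) mm, rim 18 mm high; inside 196 x 84 mm, floor 2 mm above the desk. Origin: centre of underside. The three tubes are parked standing in it, wherever they have room.
- pump_bottle: Bystander: white pump bottle with a teal label, 70 x 82 x 212 mm tall, standing loose on the desk. Origin: centre of its underside.
- label_pad: Bystander: white pad of labels lying loose, 115 x 60 x 14 mm. Origin: centre of its underside.
- phone: Bystander: black phone with a lit screen lying loose near the carton, 161 x 76 x 10 mm. Origin: centre of its underside.
- tube_blue_c (a point): Sample tube, red screw cap with a round blue insert on top, loose, 21 g, 102 mm tall, flat foot: body 28 mm across up to 75 mm, cap 31 mm across from 75 to 102 mm above its foot. Point: on its axis, 50 mm above its foot; z along the tube. Starts standing in a well of the insert (foot 6 mm above the desk). Grip by the cap; only the blue insert tells it from the others.
- tube_yellow_c (a point): Sample tube, red screw cap with a round yellow insert on top, loose, 21 g, 102 mm tall, flat foot: body 28 mm across up to 75 mm, cap 31 mm across from 75 to 102 mm above its foot. Point: on its axis, 50 mm above its foot; z along the tube. Starts standing in a well of the insert (foot 6 mm above the desk). Grip by the cap; only the yellow insert tells it from the others.
- tube_green_c (a point): Sample tube, red screw cap with a round green insert on top, loose, 21 g, 102 mm tall, flat foot: body 28 mm across up to 75 mm, cap 31 mm across from 75 to 102 mm above its foot. Point: on its axis, 50 mm above its foot; z along the tube. Starts standing in a well of the insert (foot 6 mm above the desk). Grip by the cap; only the green insert tells it from the others.
Mind the look-alikes: they are no part of the job. Leave any purple look-alike of the part that bears tube_green_c alone.

How it is judged (in metres and radians):
On the way, in this order (a step that is already met when the one before it is completed fails the run):
1. all three tubes stand upright and released in the steel tray, and the logger is still in its bay (x of tube_blue_c in the frame of tray between -0.088 and 0.088 m and y of tube_blue_c in the frame of tray between -0.034 and 0.034 m and z of tube_blue_c in the frame of tray between 0.045 and 0.057 m and angle between each of tube_blue_c, tube_yellow_c, tube_green_c's own z axis and vertical below 0.12 rad and contact force between the fingers and tube_blue below 0.1 N and x of tube_yellow_c in the frame of tray between -0.088 and 0.088 m and y of tube_yellow_c in the frame of tray between -0.034 and 0.034 m and z of tube_yellow_c in the frame of tray between 0.045 and 0.057 m and contact force between the fingers and tube_yellow below 0.1 N and x of tube_green_c in the frame of tray between -0.088 and 0.088 m and y of tube_green_c in the frame of tray between -0.034 and 0.034 m and z of tube_green_c in the frame of tray between 0.045 and 0.057 m and contact force between the fingers and tube_green below 0.1 N and distance of logger_c from where it was at the start of the episode below 0.015 m), for 0.2 s.
2. the logger is seated upright in the dock and released, while all three tubes stand in the steel tray (horizontal distance between logger_c and dock below 0.009 m and z of logger_c in the frame of dock between 0.035 and 0.043 m and angle between logger_c's own z axis and vertical below 0.1 rad and angle between the x axis of logger_c and the x axis of dock, either way round below 0.35 rad and contact force between the fingers and logger below 0.1 N and x of tube_blue_c in the frame of tray between -0.088 and 0.088 m and y of tube_blue_c in the frame of tray between -0.034 and 0.034 m and z of tube_blue_c in the frame of tray between 0.045 and 0.057 m and angle between each of tube_blue_c, tube_yellow_c, tube_green_c's own z axis and vertical below 0.12 rad and contact force between the fingers and tube_blue below 0.1 N and x of tube_yellow_c in the frame of tray between -0.088 and 0.088 m and y of tube_yellow_c in the frame of tray between -0.034 and 0.034 m and z of tube_yellow_c in the frame of tray between 0.045 and 0.057 m and contact force between the fingers and tube_yellow below 0.1 N and x of tube_green_c in the frame of tray between -0.088 and 0.088 m and y of tube_green_c in the frame of tray between -0.034 and 0.034 m and z of tube_green_c in the frame of tray between 0.045 and 0.057 m and contact force between the fingers and tube_green below 0.1 N), for 0.2 s.
At the end, for the whole second after the job is handed in: The logger stands upright, released, on the floor of the dock's pocket (within 9 mm of its centre, tilt under 0.1 rad, turned under 0.35 rad either way round); each tube stands upright, released, at rest on the floor of its own well, within 15 mm of its start, tilt under 0.14 rad (horizontal distance between logger_c and dock below 0.009 m and z of logger_c in the frame of dock between 0.035 and 0.043 m and angle between logger_c's own z axis and vertical below 0.1 rad and angle between the x axis of logger_c and the x axis of dock, either way round below 0.35 rad and contact force between the fingers and logger below 0.1 N and linear speed of each of logger, tube_blue, tube_yellow, tube_green below 0.02 m/s and distance of each of tube_blue_c, tube_yellow_c, tube_green_c from where it was at the start of the episode below 0.015 m and z of tube_blue_c in the frame of insert between 0.051 and 0.061 m and angle between each of tube_blue_c, tube_yellow_c, tube_green_c's own z axis and vertical below 0.14 rad and contact force between the fingers and tube_blue below 0.1 N and z of tube_yellow_c in the frame of insert between 0.051 and 0.061 m and contact force between the fingers and tube_yellow below 0.1 N and z of tube_green_c in the frame of insert between 0.051 and 0.061 m and contact force between the fingers and tube_green below 0.1 N); the robot touches nothing.
It fails at once if a tube or the logger was dropped (fell free faster than 0.7 m/s, about 25 mm) ((linear speed of logger above 0.7 m/s and contact force between the fingers and logger below 0.05 N) or (linear speed of tube_blue above 0.7 m/s and contact force between the fingers and tube_blue below 0.05 N) or (linear speed of tube_yellow above 0.7 m/s and contact force between the fingers and tube_yellow below 0.05 N) or (linear speed of tube_green above 0.7 m/s and contact force between the fingers and tube_green below 0.05 N)).
It fails at once if a tube or the logger was tipped over (angle between any of logger_c, tube_blue_c, tube_yellow_c, tube_green_c's own z axis and vertical above 0.9 rad).
It fails at once if the pump bottle, the label pad or the phone was moved more than 20 mm (distance of any of pump_bottle, label_pad, phone from where it was at the start of the episode above 0.02 m).
It also fails if it takes over 134 s, if anything falls off the work surface, if the arm or the gripper's body presses on something with over 40 N, if the wrist force passes 120 N, or if a joint passes its speed limit or range.

## Working session

There is one attempt and no reset: what is moved stays moved. The work goes in short steps, Python scripts to look and compute and a tool call to move; the robot and the scene stay as the last step left them, time stands still between calls to the robot, and variables do not carry over. Pictures are saved under pics/ and viewed, at most 14 in all, crops included, and the job is handed in when it is done.

Besides the shell and the picture viewer there is one more tool, called after "Emit:" as name(argument=value, ...), one argument or row to a line, values as JSON. arm_command: Moves the arm, as the interface text tells. Its arguments: {"type":"object","properties":{"commands":{"type":"array"},"hand":{"type":"number"}},"required":["commands"]}

```bash
mkdir -p pics; cat > h.py <<'E'
from plant import robot, imaging, close_job
import numpy as np, cv2
def snap(n,f):
    s=imaging.snapshot(n); cv2.imwrite('pics/'+f+'.png',s['img'][:,:,::-1]); np.savez('pics/'+f+'.npz',**s); return s
def px2w(s,u,v,z):
    T=np.array(s['world_from_camera']); d=np.array([(u-s['cx'])/s['fx'],-(v-s['cy'])/s['fy'],-1.])
    d=T[:3,:3]@d; o=T[:3,3]; return o+d*(z-o[2])/d[2]
def w2px(s,p):
    T=np.array(s['world_from_camera']); c=T[:3,:3].T@(np.array(p,float)-T[:3,3]); return np.array([s['cx']+s['fx']*c[0]/-c[2], s['cy']-s['fy']*c[1]/-c[2]])
E
python3 - <<'E'
from h import *
print(robot.get_state(), robot.pinch_z)
for n in('top','side'):
    s=snap(n,n+'0'); print({k:v for k,v in s.items() if k!='img'})
a=cv2.imread('pics/top0.png');cv2.imwrite('pics/top0b.png',cv2.resize(a,(800,600),interpolation=cv2.INTER_CUBIC))
E
```

```text
{'t': 0.0, 'qpos': array([-1.34029532e+00,  3.81220333e-01,  1.29824099e+00,  6.63576961e-06,
        1.46357484e+00, -2.15302012e-01]), 'qvel': array([ 0.00022962,  0.00023077, -0.00135953, -0.00025007,  0.00080119,
       -0.00161588]), 'tau': array([ 8.25303468e-04, -4.37934208e+01, -2.24559170e+01,  7.14187045e-02,
        3.52523813e-02, -1.11621439e-04]), 'position': array([ 237.07930693, -495.94946642,  215.73138432]), 'eef_rot': array([-3.06246255e+00, -6.94161142e-01,  6.86580525e-06]), 'ft_force': array([-0.02202258, -1.34938661, -0.07163305]), 'wrist_torque': array([-0.02432982,  0.0311072 ,  0.0620821 ]), 'grasp_force': 0.0, 'width': 1.0022542015401614} 18.700000000000003
{'fx': 435.67903994511323, 'fy': 435.67903994511323, 'cx': 256.61646838511314, 'cy': 189.07333125968765, 'world_from_camera': array([[ 3.97422708e-03,  9.87697483e-01, -1.56326224e-01,
         3.06056647e+02],
       [-9.99920223e-01,  2.05074580e-03, -1.24636386e-02,
        -1.07649916e+02],
       [-1.19897191e-02,  1.56363286e-01,  9.87626837e-01,
         1.39842363e+03],
       [ 0.00000000e+00,  0.00000000e+00,  0.00000000e+00,
         1.00000000e+00]])}
{'fx': 363.09573903225134, 'fy': 363.09573903225134, 'cx': 251.8979302357985, 'cy': 196.19750101234226, 'world_from_camera': array([[-8.60247220e-01,  2.72812135e-01, -4.30753130e-01,
         7.14269297e+01],
       [-5.09871884e-01, -4.64118311e-01,  7.24309917e-01,
         5.98545745e+02],
       [-2.31988003e-03,  8.42714502e-01,  5.38355724e-01,
         5.91769133e+02],
       [ 0.00000000e+00,  0.00000000e+00,  0.00000000e+00,
         1.00000000e+00]])}
```

View pics/top0b.png

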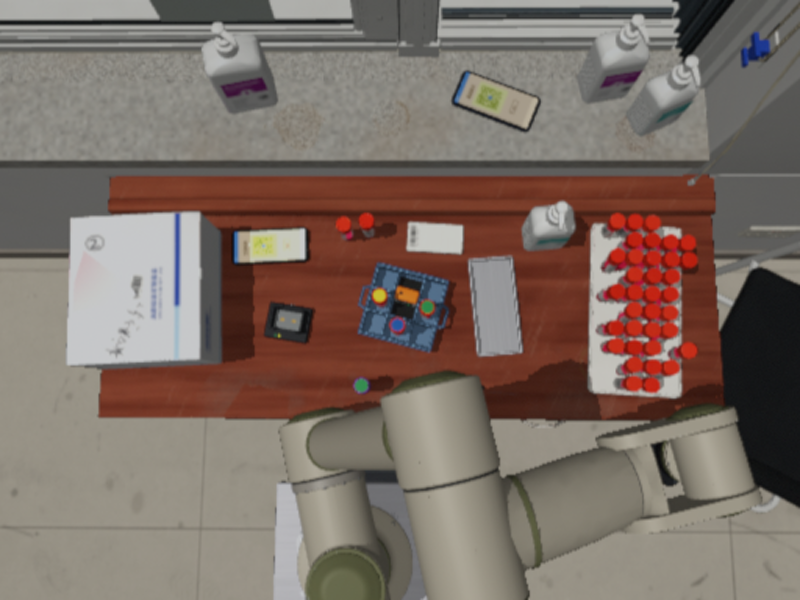

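View pics/side0.png

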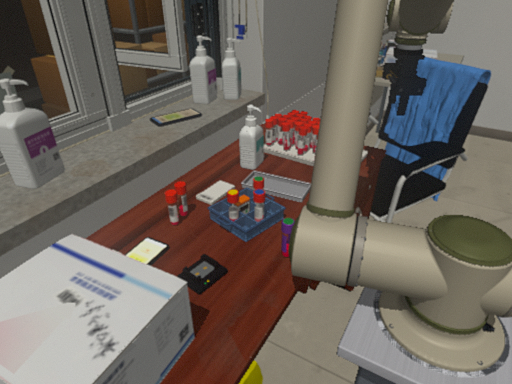

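The top view (800 px scale) shows the insert at (404,307), with yellow at (380,296), blue at (398,325), green at (428,307) and the logger at (407,296). The dock is at (289,321) and the tray at (495,306). A purple look-alike tube stands at (361,385). Next I'll measure on an enlarged crop.

```bash
python3 - <<'E'
import cv2
a=cv2.imread('pics/top0.png')
c=a[155:240,160:345]  # x160..345,y155..240
cv2.imwrite('pics/crop.png',cv2.resize(c,None,fx=4.3,fy=4.3,interpolation=cv2.INTER_CUBIC))
from h import *
s=dict(np.load('pics/top0.npz'))
hsv=cv2.cvtColor(a,cv2.COLOR_BGR2HSV)
def cen(lo,hi,box,z,n):
    m=cv2.inRange(hsv,lo,hi); k=np.zeros_like(m);x0,y0,x1,y1=box;k[y0:y1,x0:x1]=m[y0:y1,x0:x1]
    M=cv2.moments(k,True); u,v=M['m10']/M['m00'],M['m01']/M['m00']; print(n,M['m00'],u,v,px2w(s,u,v,z).round(1))
cen((20,120,120),(35,255,255),(232,180,256,200),108,'yel')
cen((105,150,60),(125,255,255),(245,200,264,216),108,'blue')
cen((40,100,50),(85,255,255),(262,185,290,210),108,'green')
cen((8,150,150),(18,255,255),(245,175,275,203),56,'logger')
E
```

```text
yel 51.0 242.4313725490196 188.52941176470588 [511.9 -48.8 108. ]
blue 28.0 253.78571428571428 207.5 [454.7 -83.2 108. ]
green 40.0 273.2 196.075 [ 489.2 -141.   108. ]
logger 106.0 259.74528301886795 188.5 [ 520.4 -100.5   56. ]
```

View pics/crop.png

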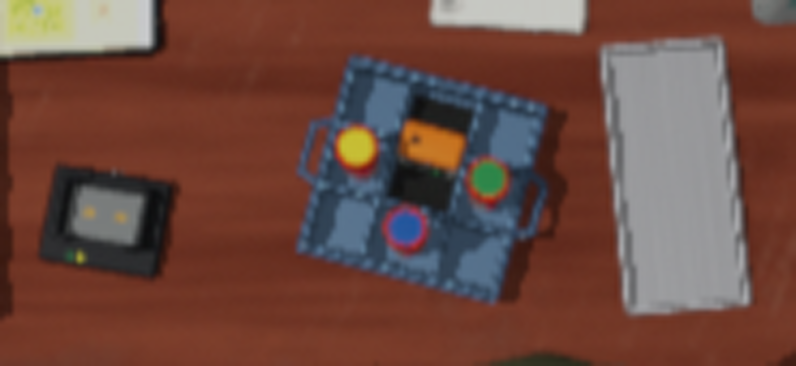

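The crop shows the tray corners at (603,47), (721,40), (748,307), (628,313) and the dock corners at (58,165), (174,183), (158,277), (40,260). The insert yaw comes out near -14°.

```bash
python3 - <<'E'
from h import *
s=dict(np.load('pics/top0.npz'))
def f(cs,z,n):
    P=np.array([px2w(s,160+(u+.5)/4.3-.5,155+(v+.5)/4.3-.5,z)[:2] for u,v in cs]); print(n,P.round(1).tolist(),P.mean(0).round(1))
    for i in range(4):
        d=P[(i+1)%4]-P[i]; print('  ',np.hypot(*d).round(1),np.degrees(np.arctan2(d[1],d[0])).round(1))
f([(603,47),(721,40),(748,307),(628,313)],18,'tray')
for z in(5,25): f([(58,165),(174,183),(158,277),(40,260)],z,'dock')
f([(348,57),(546,103),(498,302),(298,250)],40,'insert')
f([(70,184),(143,194),(136,247),(66,236)],14,'pocket plate')
E
```

```text
tray [[601.8, -229.7], [607.3, -318.3], [406.9, -333.8], [402.2, -245.7]] [ 504.6 -281.9]
   88.8 -86.5
   201.0 -175.6
   88.2 93.0
   200.2 4.6
dock [[513.2, 180.6], [499.7, 92.7], [428.9, 102.9], [441.4, 191.6]] [470.8 142. ]
   88.9 -98.7
   71.6 171.8
   89.6 82.0
   72.7 -8.7
dock [[510.2, 176.5], [496.9, 89.8], [427.1, 99.9], [439.4, 187.3]] [468.4 138.4]
   87.7 -98.7
   70.5 171.8
   88.3 82.0
   71.7 -8.7
insert [[589.3, -39.1], [554.9, -185.3], [408.4, -149.6], [445.8, -4.0]] [499.6 -94.5]
   150.2 -103.2
   150.9 166.3
   150.3 75.6
   147.7 -13.7
pocket plate [[497.5, 169.2], [490.1, 114.4], [450.4, 118.5], [458.4, 170.9]] [474.1 143.3]
   55.4 -97.7
   40.0 174.0
   53.1 81.2
   39.1 -2.5
```

```bash
cat >> h.py <<'E'
def yawof(rv):
    R=cv2.Rodrigues(np.array(rv,float))[0]; return np.degrees(np.arctan2(R[1,0],R[0,0]))
def shift(p,yaw,q,yaw2):
    c,s_=np.cos(np.radians(yaw)),np.sin(np.radians(yaw)); d=np.array(q,float)-p
    return np.round([d[0]*c+d[1]*s_, d[0]*s_-d[1]*c, -d[2], np.radians((yaw-yaw2+180)%360-180)],3)
E
python3 - <<'E'
from h import *
print(shift([237.1,-496.2,216.3],25.5,[489.2,-141,190],-13.8))
st=dict(np.load('pics/top0.npz')); print('bottle',px2w(st,351,157,0), px2w(st,336,158,0),'purple',px2w(st,231,246,102))
E
```

```text
[ 380.459 -212.066   26.3      0.686]
bottle [ 634.54442079 -399.13817056    0.        ] [ 631.12759566 -349.96864817    0.        ] purple [340.85360838 -16.29157858 102.        ]
```

Emit:
arm_command(
  commands=[
    [40,-22,0,0.1],
    [80,-44,5,0.2],
    [120,-66,8,0.3],
    [160,-88,10,0.4],
    [200,-110,14,0.5],
    [240,-132,18,0.6],
    [280,-154,22,0.686],
    [320,-178,26,0.686],
    [360,-200,26,0.686],
    [380,-212,26,0.686],
  ],
  hand=60,
)

```text
t: 1.1
position: [489.7, -138.2, 190.0]
eef_rot: [-3.119, 0.372, 0.001]
ft_force: [0.1, -0.7, -0.2]
width: 0.679
grasp_force: 0.0
```

```bash
python3 - <<'E'
from h import *
st=robot.get_state();print(st['t'],st['position'],yawof(st['eef_rot']),st['width'])
s=snap('wrist','w1');print(s['world_from_camera'].round(3).tolist(),s['fx'],s['cx'],s['cy'])
E
```

```text
1.1 [ 489.70791808 -138.20973006  189.98453848] -13.618722485272784 0.6788435429198172
[[-0.236, 0.921, 0.311, 570.19], [-0.972, -0.223, -0.076, -156.843], [-0.001, -0.32, 0.947, 358.61], [0.0, 0.0, 0.0, 1.0]] 325.8891565132614 256.44340909635764 188.9697323599241
```

View pics/w1.png

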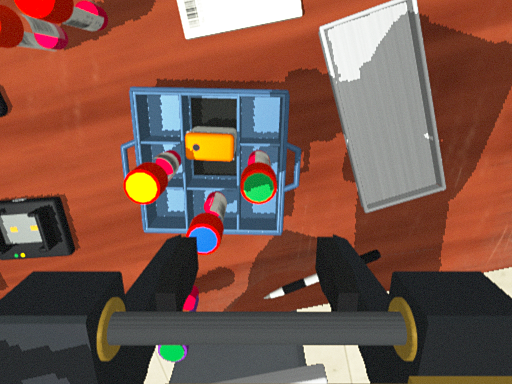

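The wrist view shows the yellow cap at (145,184), blue at (205,239), green at (259,184) and the logger at (211,146). The tray corners are at (319,28), (444,187) and (366,211).

```bash
python3 - <<'E'
from h import *
s=dict(np.load('pics/w1.npz')); hsv=cv2.cvtColor(cv2.imread('pics/w1.png'),cv2.COLOR_BGR2HSV)
def cen(lo,hi,box,z,n):
    m=cv2.inRange(hsv,lo,hi); k=np.zeros_like(m);x0,y0,x1,y1=box;k[y0:y1,x0:x1]=m[y0:y1,x0:x1]
    x,y,w,h=cv2.boundingRect(k); M=cv2.moments(k,True); u,v=M['m10']/M['m00'],M['m01']/M['m00']; print(n,(x,y,w,h),u,v,px2w(s,u,v,z).round(1))
cen((22,150,150),(35,255,255),(115,150,175,210),108,'yel')
cen((100,150,150),(125,255,255),(185,220,225,256),108,'blue')
cen((40,100,50),(85,255,255),(235,160,285,210),108,'green')
cen((10,150,200),(21,255,255),(180,120,240,170),56,'logger')
for n,c,z in [('tray',[(319,28),(444,187),(366,211)],18),('insert',[(131,88),(288,92),(283,236),(146,232)],40)]:
    print(n,[px2w(s,u,v,z)[:2].round(1).tolist() for u,v in c])
E
```

```text
yel (126, 173, 31, 29) 140.9268635724332 186.95358649789029 [511.6 -46.1 108. ]
blue (190, 228, 27, 24) 204.13761467889907 239.0940366972477 [454.4 -82.5 108. ]
green (244, 173, 30, 29) 258.1653666146646 186.9625585023401 [ 489.2 -138.4  108. ]
logger (185, 133, 49, 29) 208.68948655256725 145.55256723716383 [523.1 -99.1  56. ]
tray [[600.5, -224.7], [411.9, -330.6], [403.7, -243.4]]
insert [[589.9, -40.7], [551.8, -182.6], [406.4, -146.5], [445.9, -3.6]]
```

Emit:
arm_command(
  commands=[
    [0,1.5,30,0],
    [0,1.5,60,0],
    [0,1.5,85,0],
    [0,1.5,105,0],
    [0,1.5,113,0],
    [0,1.5,113,0],
    [0,1.5,113,0],
    [0,1.5,113,0],
    [0,1.5,113,0],
    [0,1.5,113,0],
  ],
)

```text
t: 2.15
position: [488.4, -142.6, 77.8]
eef_rot: [3.119, -0.376, 0.001]
ft_force: [0.3, -0.3, 0.5]
width: 0.681
grasp_force: 0.0
```

Emit:
arm_command(
  commands=[
    [0,0,0,0],
    [0,0,0,0],
    [0,0,0,0],
    [0,0,0,0],
    [0,0,0,0],
    [0,0,0,0],
    [0,0,-5,0],
    [0,0,-10,0],
    [0,0,-15,0],
    [0,0,-15,0],
  ],
  hand=22,
)

```text
t: 3.15
position: [488.6, -142.8, 93.3]
eef_rot: [3.118, -0.376, 0.002]
ft_force: [-0.6, 0.0, 0.5]
width: 0.336
grasp_force: 30.0
```

```bash
python3 - <<'E'
from h import *
st=robot.get_state();print(st['t'],st['position'],yawof(st['eef_rot']),st['width']*88.1,st['grasp_force'])
s=snap('wrist','w2')
E
```

```text
3.15 [ 488.61649952 -142.75733534   93.25374144] -13.760635906887593 29.639234510459566 29.982842803001404
```

View pics/w2.png

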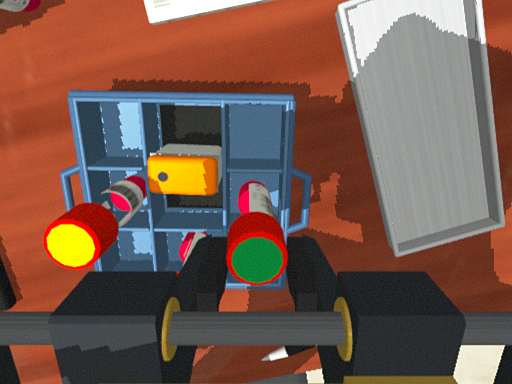

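Green is held and lifting cleanly, with its foot clear of its well floor.

Emit:
arm_command(
  commands=[
    [0,0,-25,0],
    [0,0,-45,0],
    [10,34,-45,0],
    [20,68,-45,0],
    [30,102,-45,0],
    [39,133,-45,0],
    [39,133,-45,0],
    [39,133,-25,0],
    [39,133,-10,0],
    [39,133,0,0],
  ],
)

```text
t: 4.2
position: [494.1, -280.0, 91.2]
eef_rot: [-3.118, 0.376, 0.002]
ft_force: [-0.0, 0.6, -0.3]
width: 0.338
grasp_force: 30.0
```

Emit:
arm_command(
  commands=[
    [0,0,5,0],
    [0,0,10,0],
    [0,0,14,0],
    [0,0,17,0],
    [0,0,19,0],
    [0,0,19.5,0],
    [0,0,19.5,0],
    [0,0,19.5,0],
    [0,0,19.5,0],
    [0,0,19.5,0],
  ],
)

```text
t: 5.2
position: [494.7, -281.1, 73.2]
eef_rot: [3.119, -0.376, 0.001]
ft_force: [0.3, 1.8, 5.7]
width: 0.335
grasp_force: 30.0
```

Emit:
arm_command(
  commands=[
    [0,0,0,0],
    [0,0,0,0],
    [0,0,0,0],
    [0,0,-15,0],
    [0,0,-40,0],
    [0,0,-70,0],
    [-6,-36,-70,0],
    [-14,-82,-70,0],
    [-22,-130,-70,0],
    [-30,-178,-70,0],
  ],
  hand=60,
)

```text
t: 6.2
position: [507.4, -99.4, 142.7]
eef_rot: [-3.119, 0.378, 0.0]
ft_force: [-0.4, 0.4, -0.6]
width: 0.683
grasp_force: 0.0
```

```bash
python3 - <<'E'
from h import *
st=robot.get_state();print(st['position'],st['width']*88)
s=snap('side','s2');snap('wrist','w3')
cv2.imwrite('pics/s2c.png',cv2.resize(s['img'][140:270,160:340,::-1],None,fx=4,fy=4,interpolation=cv2.INTER_CUBIC))
E
```

```text
[507.3746762  -99.37711732 142.72658287] 60.06025960272759
```

View pics/s2c.png

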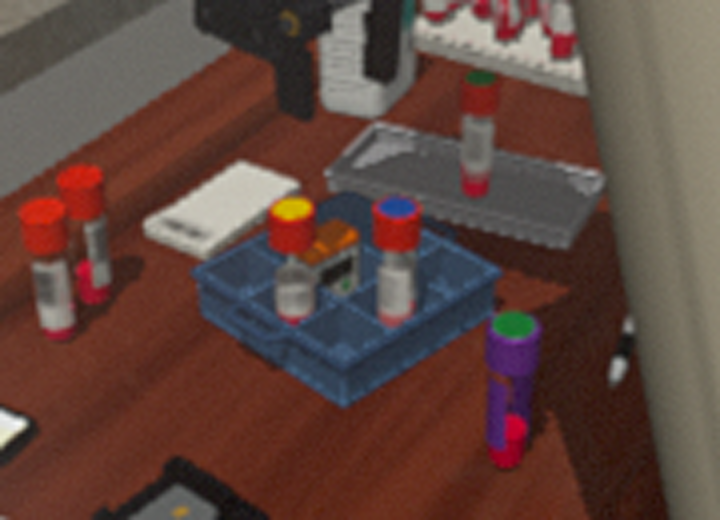

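The side view shows green standing upright in the tray and yellow and blue still in the insert. Going to yellow.

Emit:
arm_command(
  commands=[
    [-4,-26,0,0],
    [-8,-52,0,0],
    [-8,-52,0,0],
    [-8,-52,20,0],
    [-8,-52,40,0],
    [-8,-52,55,0],
    [-8,-52,63,0],
    [-8,-52,66,0],
    [-8,-52,66,0],
    [-8,-52,66,0],
  ],
)

```text
t: 7.3
position: [512.6, -48.9, 77.5]
eef_rot: [3.119, -0.377, 0.002]
ft_force: [-0.9, 0.2, 0.4]
width: 0.682
grasp_force: 0.0
```

Emit:
arm_command(
  commands=[
    [0,0,0,0],
    [0,0,0,0],
    [0,0,0,0],
    [0,0,0,0],
    [0,0,0,0],
    [0,0,0,0],
    [0,0,-5,0],
    [0,0,-10,0],
    [0,0,-15,0],
    [0,0,-15,0],
  ],
  hand=22,
)

```text
t: 8.3
position: [512.7, -48.7, 92.7]
eef_rot: [3.119, -0.376, 0.002]
ft_force: [-0.7, -0.0, -0.5]
width: 0.339
grasp_force: 30.0
```

Emit:
arm_command(
  commands=[
    [0,0,-30,0],
    [0,0,-60,0],
    [0,0,-63,0],
    [18,40,-63,0],
    [36,80,-63,0],
    [54,120,-63,0],
    [72,160,-63,0],
    [88,196,-63,0],
    [95,211,-63,0],
    [95,211,-63,0],
  ],
)

```text
t: 9.3
position: [554.0, -278.0, 153.2]
eef_rot: [-3.118, 0.38, 0.002]
ft_force: [-0.6, 0.8, 0.3]
width: 0.336
grasp_force: 30.0
```

Emit:
arm_command(
  commands=[
    [0,0,20,0],
    [0,0,40,0],
    [0,0,60,0],
    [0,0,70,0],
    [0,0,76,0],
    [0,0,79,0],
    [0,0,81,0],
    [0,0,82,0],
    [0,0,82,0],
    [0,0,82,0],
  ],
)

```text
t: 10.3
position: [554.5, -276.2, 73.2]
eef_rot: [3.119, -0.376, 0.001]
ft_force: [0.4, -0.1, 0.8]
width: 0.336
grasp_force: 30.0
```

Emit:
arm_command(
  commands=[
    [0,0,0,0],
    [0,0,0,0],
    [0,0,0,0],
    [0,0,-15,0],
    [0,0,-40,0],
    [0,0,-70,0],
    [-26,-30,-70,0],
    [-54,-62,-70,0],
    [-82,-94,-70,0],
    [-110,-126,-70,0],
  ],
  hand=60,
)

```text
t: 11.3
position: [476.5, -126.2, 142.9]
eef_rot: [3.119, -0.377, 0.0]
ft_force: [-0.3, 0.3, 0.7]
width: 0.678
grasp_force: 0.0
```

Emit:
arm_command(
  commands=[
    [-20,-23,0,0],
    [-33,-38,0,0],
    [-33,-38,0,0],
    [-33,-38,20,0],
    [-33,-38,40,0],
    [-33,-38,55,0],
    [-33,-38,63,0],
    [-33,-38,66,0],
    [-33,-38,66,0],
    [-33,-38,66,0],
  ],
)

```text
t: 12.3
position: [454.9, -83.1, 77.4]
eef_rot: [3.119, -0.376, 0.002]
ft_force: [-0.0, -0.8, 0.7]
width: 0.683
grasp_force: 0.0
```

Emit:
arm_command(
  commands=[
    [0,0,0,0],
    [0,0,0,0],
    [0,0,0,0],
    [0,0,0,0],
    [0,0,0,0],
    [0,0,0,0],
    [0,0,-5,0],
    [0,0,-10,0],
    [0,0,-15,0],
    [0,0,-15,0],
  ],
  hand=22,
)

```text
t: 13.3
position: [454.8, -83.0, 92.6]
eef_rot: [3.119, -0.376, 0.002]
ft_force: [-0.5, -0.8, 0.4]
width: 0.337
grasp_force: 30.0
```

Emit:
arm_command(
  commands=[
    [0,0,-30,0],
    [0,0,-60,0],
    [0,0,-63,0],
    [6,40,-63,0],
    [12,80,-63,0],
    [18,120,-63,0],
    [24,160,-63,0],
    [28,190,-63,0],
    [30,202,-63,0],
    [30,202,-63,0],
  ],
)

```text
t: 14.3
position: [435.2, -286.8, 154.0]
eef_rot: [-3.118, 0.379, 0.002]
ft_force: [-0.5, 0.7, 0.3]
width: 0.335
grasp_force: 30.0
```

Emit:
arm_command(
  commands=[
    [0,0,20,0],
    [0,0,40,0],
    [0,0,60,0],
    [0,0,70,0],
    [0,0,76,0],
    [0,0,79,0],
    [0,0,81,0],
    [0,0,82,0],
    [0,0,82,0],
    [0,0,82,0],
  ],
)

```text
t: 15.3
position: [435.7, -286.3, 73.1]
eef_rot: [3.119, -0.376, 0.001]
ft_force: [-0.3, -0.6, 0.7]
width: 0.335
grasp_force: 30.0
```

Emit:
arm_command(
  commands=[
    [0,0,0,0],
    [0,0,0,0],
    [0,0,0,0],
    [0,0,-15,0],
    [0,0,-40,0],
    [0,0,-75,0],
    [0,0,-100,0],
    [8,-40,-110,-0.14],
    [16,-80,-110,-0.28],
    [24,-120,-110,-0.42],
  ],
  hand=60,
)

```text
t: 16.3
position: [487.9, -174.2, 183.3]
eef_rot: [3.128, 0.29, 0.001]
ft_force: [0.1, 0.3, -0.5]
width: 0.684
grasp_force: 0.0
```

```bash
python3 - <<'E'
from h import *
st=robot.get_state();p,y=st['position'],yawof(st['eef_rot']);print(p,y,shift(p,y,[523,-99.8,185],76.2))
s=snap('wrist','w4')
E
```

```text
[ 487.86151883 -174.19333359  183.33895592] 10.578615014531152 [ 48.199 -66.678  -1.661  -1.145]
```

View pics/w4.png

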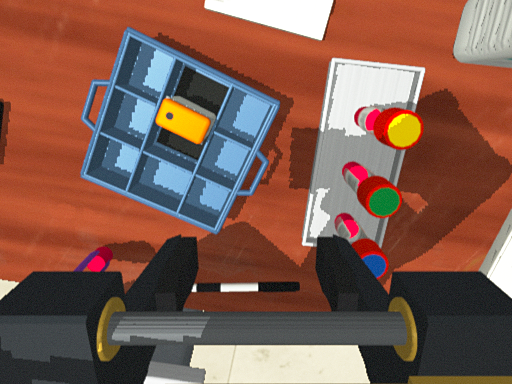

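All three tubes stand in the tray, with caps at (404,129), (380,197) and (370,262), and the logger top is at (184,121). Moving over the logger with the turn.

Emit:
arm_command(
  commands=[
    [8,-10,0,-0.14],
    [16,-20,0,-0.28],
    [24,-30,0,-0.42],
    [32,-42,0,-0.56],
    [40,-54,0,-0.7],
    [48,-66,0,-0.84],
    [48,-66,0,-0.98],
    [48,-66,0,-1.12],
    [48,-66,0,-1.145],
    [48,-66,0,-1.145],
  ],
  hand=40,
)

```text
t: 17.35
position: [522.8, -101.8, 182.8]
eef_rot: [-2.48, -1.929, -0.0]
ft_force: [-0.1, -0.4, -0.1]
width: 0.453
grasp_force: 0.0
```

```bash
python3 - <<'E'
from h import *
st=robot.get_state();p,y=st['position'],yawof(st['eef_rot']);print(p,y,st['width']*88)
s=snap('wrist','w5'); 
for f,s in (('w4',dict(np.load('pics/w4.npz'))),('w5',s)):
    hsv=cv2.cvtColor(s['img'][:,:,::-1],cv2.COLOR_BGR2HSV); m=cv2.inRange(hsv,(10,150,200),(21,255,255))
    n,l,stt,c=cv2.connectedComponentsWithStats(m); i=1+stt[1:,4].argmax(); print(stt[i],c[i],px2w(s,*c[i],56))
    pts=cv2.boxPoints(cv2.minAreaRect(np.argwhere(l==i)[:,::-1].astype(np.float32))); print([px2w(s,*q,56)[:2].round(1).tolist() for q in pts])
E
```

```text
[ 522.79815781 -101.81834676  182.82546315] 75.75129837242915 39.830810612448424
[156  98  54  46 400] [185.985  120.8625] [ 522.80831513 -102.22009035   56.        ]
[[516.6, -72.5], [540.0, -81.4], [527.6, -124.5], [503.3, -116.5]]
[ 242  146   28   47 1203] [255.12136326 169.03241895] [521.72369422 -96.93160032  56.        ]
[[515.5, -72.8], [539.4, -78.9], [529.0, -122.3], [503.9, -115.9]]
```

View pics/w5.png

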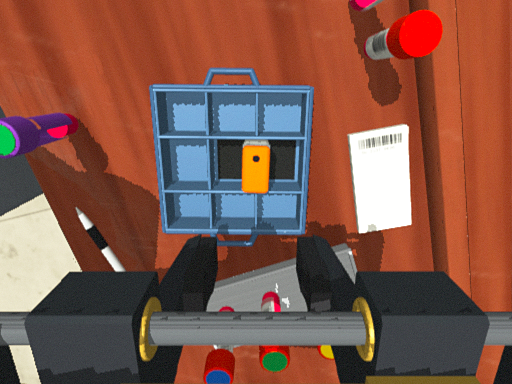

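The view shows the logger at (256,167), free of neighbours and aligned with the fingers. Descending and gripping.

Emit:
arm_command(
  commands=[
    [3,-1.4,20,0],
    [3,-1.4,50,0],
    [3,-1.4,80,0],
    [3,-1.4,100,0],
    [3,-1.4,120,0],
    [3,-1.4,120,0],
    [3,-1.4,135,0],
    [3,-1.4,150,0],
    [3,-1.4,160,0],
    [3,-1.4,163,0],
  ],
)

```text
t: 18.4
position: [522.2, -98.6, 19.7]
eef_rot: [-2.478, -1.931, 0.0]
ft_force: [0.5, -0.1, -0.6]
width: 0.456
grasp_force: 0.0
```

Emit:
arm_command(
  commands=[
    [0,0,0,0],
    [0,0,0,0],
    [0,0,0,0],
    [0,0,0,0],
    [0,0,0,0],
    [0,0,0,0],
    [0,0,0,0],
    [0,0,-5,0],
    [0,0,-10,0],
    [0,0,-10,0],
  ],
  hand=16,
)

```text
t: 19.4
position: [522.5, -98.6, 30.5]
eef_rot: [2.477, 1.932, 0.001]
ft_force: [-0.5, 0.8, -2.0]
width: 0.292
grasp_force: 29.7
```

Emit:
arm_command(
  commands=[
    [0,0,-40,0],
    [0,0,-80,0],
    [0,0,-110,0],
    [20,-16,-110,-0.03],
    [45,-36,-110,-0.06],
    [70,-56,-110,-0.1],
    [95,-75,-110,-0.1],
    [120,-92,-110,-0.1],
    [140,-108,-110,-0.1],
    [140,-108,-110,-0.1],
  ],
)

```text
t: 20.4
position: [450.0, 65.6, 139.8]
eef_rot: [-2.374, -2.056, 0.001]
ft_force: [1.0, -1.1, -1.2]
width: 0.293
grasp_force: 29.7
```

```bash
python3 - <<'E'
from h import *
st=robot.get_state();p,y=st['position'],yawof(st['eef_rot']);print(p,y,st['width']*88,st['grasp_force'])
s=snap('wrist','w6')
E
```

```text
[450.01494046  65.63200407 139.8341049 ] 81.80401884121488 25.762478008069067 29.714329093694687
```

View pics/w6.png

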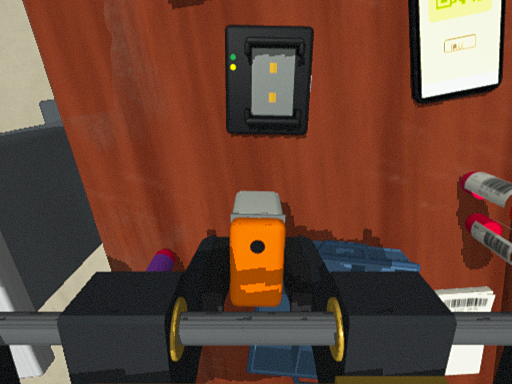

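The dock is in full view at about (272,80), and the logger in hand is at (257,262). I'll enlarge it to fit the pocket.

```bash
python3 - <<'E'
from h import *
a=cv2.imread('pics/w6.png'); cv2.imwrite('pics/w6c.png',cv2.resize(a[15:145,210:330],None,fx=4.6,fy=4.6,interpolation=cv2.INTER_CUBIC))
s=dict(np.load('pics/w6.npz')); hsv=cv2.cvtColor(a,cv2.COLOR_BGR2HSV); m=cv2.inRange(hsv,(8,150,150),(21,255,255)); n,l,t,c=cv2.connectedComponentsWithStats(m)
i=1+t[1:,4].argmax(); print(t[i]); pts=cv2.boxPoints(cv2.minAreaRect(np.argwhere(l==i)[:,::-1].astype(np.float32)))
P=np.array([px2w(s,*q,139.8+36)[:2] for q in pts]); print(P.round(1).tolist(),P.mean(0))
g=cv2.inRange(hsv,(0,0,90),(180,60,255)); k=np.zeros_like(g);k[40:122,245:302]=g[40:122,245:302]
q=cv2.boundingRect(k);print(q); r=cv2.minAreaRect(np.argwhere(k>0)[:,::-1].astype(np.float32));P=np.array([px2w(s,*u,14)[:2] for u in cv2.boxPoints(r)]);print(P.round(1).tolist(),P.mean(0))
E
```

```text
[ 230  218   55   88 4227]
[[441.5, 93.1], [465.1, 89.8], [459.8, 43.9], [433.7, 47.6]] [450.01615106  68.6017364 ]
(251, 49, 44, 67)
[[451.3, 121.3], [461.2, 173.6], [496.0, 167.4], [488.3, 114.7]] [474.19214298 144.2454498 ]
```

View pics/w6c.png

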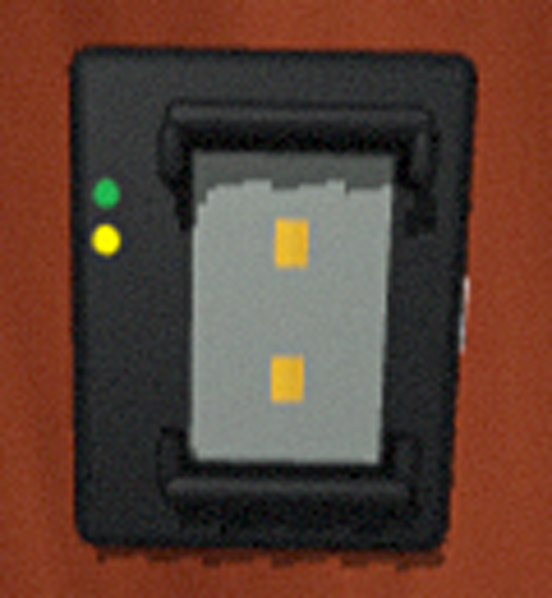

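```bash
python3 - <<'E'
from h import *
s=dict(np.load('pics/w6.npz'))
def f(n,cs,z):
    P=np.array([px2w(s,210+(u+.5)/4.6-.5,15+(v+.5)/4.6-.5,z)[:2] for u,v in cs]);print(n,P.round(1).tolist(),P.mean(0).round(1),[np.hypot(*(P[i]-P[i-1])).round(1) for i in range(4)])
f('plate14',[(193,150),(394,150),(380,463),(190,460)],14)
f('walls31 outer',[(165,102),(437,106),(414,505),(162,500)],31)
f('base',[(72,48),(475,55),(445,550),(75,543)],10)
print(s['world_from_camera'][:3,3])
p=np.array([450.,65.6,139.8]);yaw=81.8
E
```

```text
plate14 [[460.6, 174.9], [496.6, 169.7], [488.1, 114.9], [452.0, 120.6]] [474.3 145. ] [np.float64(54.9), np.float64(36.3), np.float64(55.5), np.float64(36.6)]
walls31 outer [[457.1, 181.5], [502.5, 174.3], [491.9, 108.5], [446.4, 115.9]] [474.5 145. ] [np.float64(66.4), np.float64(45.9), np.float64(66.7), np.float64(46.1)]
base [[441.6, 195.0], [513.2, 183.6], [499.4, 95.7], [426.8, 107.5]] [470.2 145.5] [np.float64(88.7), np.float64(72.5), np.float64(88.9), np.float64(73.5)]
[461.63242702 148.975583   308.54124163]
```

Emit:
arm_command(
  commands=[
    [25,4,0,0.014],
    [50,8,0,0.014],
    [72,12,0,0.014],
    [79,13.2,0,0.014],
    [79,13.2,20,0.014],
    [79,13.2,45,0.014],
    [79,13.2,65,0.014],
    [79,13.2,75,0.014],
    [79,13.2,80,0.014],
    [79,13.2,80,0.014],
  ],
)

```text
t: 21.45
position: [476.4, 139.3, 59.8]
eef_rot: [-2.392, -2.036, 0.0]
ft_force: [0.1, -0.5, -0.8]
width: 0.293
grasp_force: 29.7
```

```bash
python3 - <<'E'
from h import *
st=robot.get_state();p,y=st['position'],yawof(st['eef_rot']);print(p,y,st['width']*88,st['ft_force'])
a=snap('wrist','w7')['img'];b=snap('top','t7')['img']
b=cv2.resize(b[165:235,145:230],(400,330),interpolation=cv2.INTER_CUBIC); a=cv2.resize(a[150:384,190:360],(400,550))
o=np.zeros((550,800,3),np.uint8);o[:,:400]=a;o[:330,400:]=b;cv2.imwrite('pics/m7.png',o[:,:,::-1])
E
```

```text
[476.35543982 139.33527615  59.83224331] 80.80437747358147 25.746259097857386 [ 0.12879031 -0.45086975 -0.84139361]
```

View pics/m7.png

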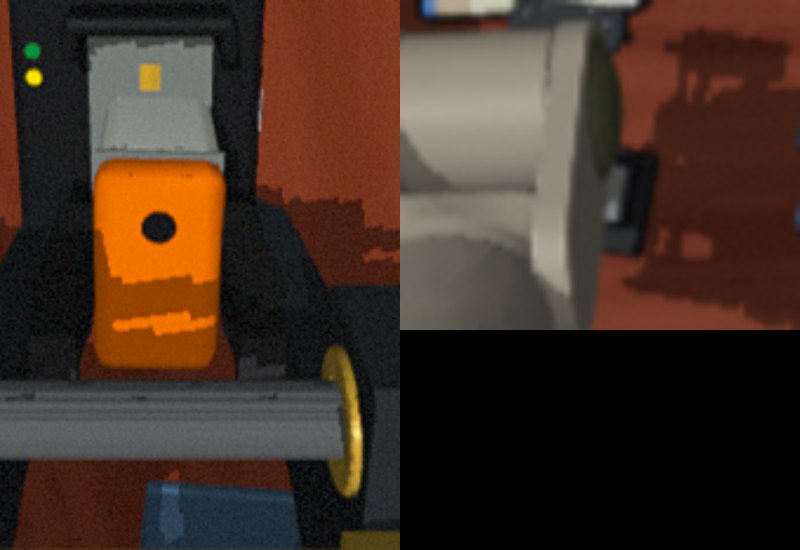

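The image shows the logger poised over the pocket, with the plate visible ahead of it from x 88 to 213. I'll quantify the offset.

```bash
python3 - <<'E'
from h import *
s=dict(np.load('pics/w7.npz')); 
st=robot.get_state();print(st['position'],s['world_from_camera'][:3,3])
w=lambda a,b,z:px2w(s,190+.425*a,150+.4255*b,z)[:2].round(1)
print('logger',[w(a,b,96).tolist() for a,b in[(96,163),(224,163),(217,367),(97,367)]], np.mean([w(a,b,96) for a,b in[(96,163),(224,163),(217,367),(97,367)]],0))
print('plate',[w(a,b,14).tolist() for a,b in[(88,38),(214,38),(213,90),(90,130)]])
e=np.array([np.cos(np.radians(81)),np.sin(np.radians(81))]);m=(w(88,38,14)+w(214,38,14))/2;print('pocket est',m-e*27.7)
E
```

```text
[476.64145136 139.61334418  60.54843904] [489.22080492 222.56655288 228.4844049 ]
logger [[468.5, 166.4], [492.2, 162.6], [484.7, 117.1], [460.1, 121.0]] [476.375 141.775]
plate [[460.6, 170.7], [496.5, 164.9], [494.0, 149.2], [455.8, 142.6]]
pocket est [474.21676532 140.44103297]
```

Emit:
arm_command(
  commands=[
    [2.7,-2.6,0,0],
    [2.7,-2.6,5,0],
    [2.7,-2.6,10,0],
    [2.7,-2.6,15,0],
    [2.7,-2.6,20,0],
    [2.7,-2.6,24,0],
    [2.7,-2.6,27,0],
    [2.7,-2.6,29,0],
    [2.7,-2.6,31,0],
    [2.7,-2.6,31,0],
  ],
)

```text
t: 22.55
position: [474.0, 142.9, 28.7]
eef_rot: [-2.392, -2.037, 0.0]
ft_force: [0.6, 0.2, -1.0]
width: 0.292
grasp_force: 29.7
```

Emit:
arm_command(
  commands=[
    [0,0,0.5,0],
    [0,0,1,0],
    [0,0,1.5,0],
    [0,0,1.5,0],
    [0,0,1.5,0],
    [0,0,1.5,0],
    [0,0,1.5,0],
    [0,0,1.5,0],
    [0,0,1.5,0],
    [0,0,1.5,0],
  ],
)

```text
t: 23.55
position: [474.1, 142.9, 28.5]
eef_rot: [2.391, 2.036, 0.001]
ft_force: [-3.1, -1.1, 12.0]
width: 0.292
grasp_force: 29.7
```

Emit:
arm_command(
  commands=[
    [0,0,0,0],
    [0,0,0,0],
    [0,0,0,0],
    [0,0,0,0],
    [0,0,-10,0],
    [0,0,-30,0],
    [0,0,-60,0],
    [0,0,-90,0],
    [0,0,-110,0],
    [-60,0,-115,0],
  ],
  hand=42,
)

```text
t: 24.55
position: [467.4, 96.2, 144.5]
eef_rot: [2.383, 2.042, 0.008]
ft_force: [0.7, -0.5, -0.5]
width: 0.477
grasp_force: 0.0
```

```bash
python3 - <<'E'
from h import *
st=robot.get_state();p,y=st['position'],yawof(st['eef_rot']);print(p,y,st['width']*88,st['ft_force'])
print(shift(p,y,[435.5,-286.3,150],-13.7),shift(p,y,[555,-276,150],-13.7))
a=snap('wrist','w8')['img'];b=snap('side','s8')['img']
o=np.zeros((600,800,3),np.uint8);o[:300,:400]=cv2.resize(a,(400,300));o[:300,400:]=cv2.resize(b[150:270,160:320],(400,300),interpolation=cv2.INTER_CUBIC);o[300:,:400]=cv2.resize(b[230:320,165:285],(400,300),interpolation=cv2.INTER_CUBIC);cv2.imwrite('pics/m8.png',o[:,:,::-1])
E
```

```text
[467.44239801  96.22678954 144.4785304 ] 81.18416356673559 41.994255135850366 [ 0.67228702 -0.54228612 -0.53011149]
[-382.903   27.061   -5.521    1.656] [-354.41   143.57    -5.521    1.656]
```

View pics/m8.png

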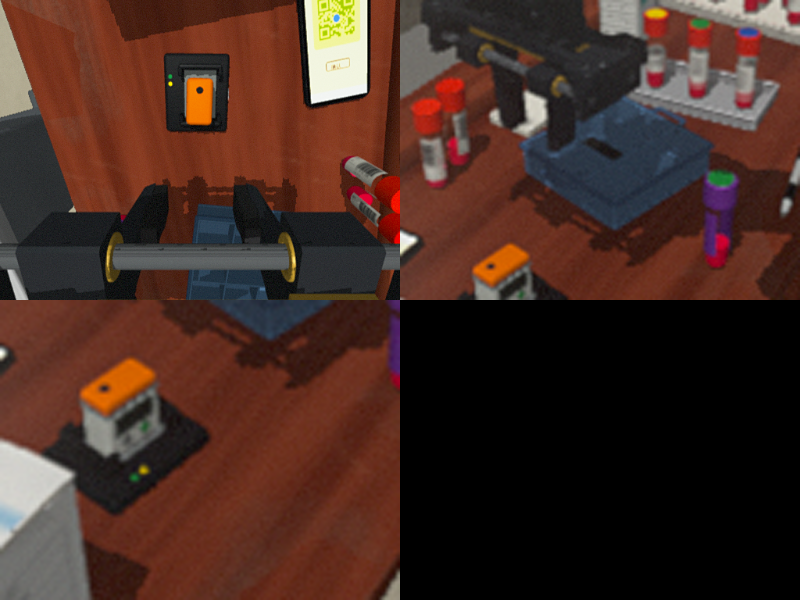

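The logger sits upright in the pocket and the three tubes stand in the tray. Heading back over the yellow tube.

Emit:
arm_command(
  commands=[
    [-30,12,-8,0.14],
    [-70,28,-8,0.28],
    [-110,44,-8,0.42],
    [-150,60,-8,0.56],
    [-190,76,-8,0.7],
    [-230,92,-8,0.84],
    [-270,108,-8,0.98],
    [-310,124,-8,1.12],
    [-345,140,-8,1.26],
    [-354,143.5,-8,1.4],
  ],
  hand=60,
)

```text
t: 25.65
position: [551.7, -282.0, 149.3]
eef_rot: [3.141, 0.003, 0.0]
ft_force: [-0.7, -0.1, -0.3]
width: 0.685
grasp_force: 0.0
```

Emit:
arm_command(
  commands=[
    [0,0,0,0.13],
    [0,0,0,0.256],
    [0,0,0,0.256],
    [0,0,0,0.256],
    [0,0,0,0.256],
    [0,0,0,0.256],
    [0,0,0,0.256],
    [0,0,0,0.256],
    [0,0,0,0.256],
    [0,0,0,0.256],
  ],
)

```text
t: 26.65
position: [551.3, -278.7, 149.5]
eef_rot: [-3.118, 0.384, 0.0]
ft_force: [-1.0, 0.5, -0.3]
width: 0.679
grasp_force: 0.0
```

```bash
python3 - <<'E'
from h import *
st=robot.get_state();p,y=st['position'],yawof(st['eef_rot']);print(p,y)
print(shift(p,y,[554.6,-276.2,73.8],-13.76))
s=dict(np.load('pics/w8.npz')); hsv=cv2.cvtColor(s['img'][:,:,::-1],cv2.COLOR_BGR2HSV); m=cv2.inRange(hsv,(8,150,150),(21,255,255)); n,l,t,c=cv2.connectedComponentsWithStats(m)
i=1+t[1:,4].argmax(); P=np.array([px2w(s,*q,64)[:2] for q in cv2.boxPoints(cv2.minAreaRect(np.argwhere(l==i)[:,::-1].astype(np.float32)))]); print(P.round(1).tolist(),P.mean(0))
E
```

```text
[ 551.31427724 -278.66669823  149.49750459] -14.042816014781657
[ 2.5890e+00 -3.1900e+00  7.5698e+01 -5.0000e-03]
[[456.4, 124.1], [465.2, 167.9], [489.3, 163.5], [481.9, 119.4]] [473.22576026 143.69516882]
```

Emit:
arm_command(
  commands=[
    [2.6,-3.2,0,0],
    [2.6,-3.2,20,0],
    [2.6,-3.2,40,0],
    [2.6,-3.2,55,0],
    [2.6,-3.2,68,0],
    [2.6,-3.2,74,0],
    [2.6,-3.2,75.7,0],
    [2.6,-3.2,75.7,0],
    [2.6,-3.2,75.7,0],
    [2.6,-3.2,75.7,0],
  ],
)

```text
t: 27.65
position: [554.8, -276.4, 74.4]
eef_rot: [3.117, -0.384, 0.001]
ft_force: [0.2, -0.6, 0.0]
width: 0.68
grasp_force: 0.0
```

Emit:
arm_command(
  commands=[
    [0,0,0,0],
    [0,0,0,0],
    [0,0,0,0],
    [0,0,0,0],
    [0,0,0,0],
    [0,0,0,0],
    [0,0,-15,0],
    [0,0,-40,0],
    [0,0,-70,0],
    [0,0,-82,0],
  ],
  hand=22,
)

```text
t: 28.65
position: [555.4, -276.7, 158.5]
eef_rot: [3.116, -0.384, 0.006]
ft_force: [-1.0, 0.3, 1.0]
width: 0.34
grasp_force: 30.0
```

```bash
python3 - <<'E'
from h import *
st=robot.get_state();p,y=st['position'],yawof(st['eef_rot']);print(p,y,st['width']*88)
print(shift(p,y,[512.7,-48.3,78],-13.76))
E
```

```text
[ 555.35079128 -276.65629216  158.48166731] -14.042394772309226 29.892838908136625
[-9.67850e+01 -2.11183e+02  8.04820e+01 -5.00000e-03]
```

Emit:
arm_command(
  commands=[
    [-15,-33,0,0],
    [-35,-76,0,0],
    [-55,-120,0,0],
    [-75,-164,0,0],
    [-90,-196,0,0],
    [-96.5,-211,0,0],
    [-96.5,-211,0,0],
    [-96.5,-211,0,0],
    [-96.5,-211,10,0],
    [-96.5,-211,20,0],
  ],
)

```text
t: 29.65
position: [512.4, -49.3, 134.7]
eef_rot: [3.118, -0.387, -0.0]
ft_force: [0.3, -0.1, -0.9]
width: 0.336
grasp_force: 30.0
```

Emit:
arm_command(
  commands=[
    [0,0,15,0],
    [0,0,30,0],
    [0,0,42,0],
    [0,0,50,0],
    [0,0,55,0],
    [0,0,57.5,0],
    [0,0,57.5,0],
    [0,0,57.5,0],
    [0,0,57.5,0],
    [0,0,57.5,0],
  ],
)

```text
t: 30.65
position: [512.3, -48.1, 78.5]
eef_rot: [3.118, -0.384, 0.001]
ft_force: [1.2, -1.4, -0.2]
width: 0.334
grasp_force: 30.0
```

Emit:
arm_command(
  commands=[
    [0,0,0.4,0],
    [0,0,0.8,0],
    [0,0,0.8,0],
    [0,0,0.8,0],
    [0,0,0.8,0],
    [0,0,0.8,0],
    [0,0,0.8,0],
    [0,0,0.8,0],
    [0,0,0.8,0],
    [0,0,0.8,0],
  ],
)

```text
t: 31.65
position: [512.4, -48.1, 77.7]
eef_rot: [3.118, -0.384, 0.001]
ft_force: [-0.5, 0.9, 5.7]
width: 0.337
grasp_force: 30.0
```

Emit:
arm_command(
  commands=[
    [0,0,0,0],
    [0,0,0,0],
    [0,0,0,0],
    [0,0,-15,0],
    [0,0,-40,0],
    [0,0,-70,0],
    [-3,40,-71,0],
    [-6,85,-71,0],
    [-9,130,-71,0],
    [-12,175,-71,0],
  ],
  hand=60,
)

```text
t: 32.65
position: [457.2, -216.3, 148.4]
eef_rot: [-3.118, 0.384, 0.0]
ft_force: [0.4, 0.3, 0.3]
width: 0.68
grasp_force: 0.0
```

Emit:
arm_command(
  commands=[
    [-2,30,0,0],
    [-5,60,0,0],
    [-5,74.6,0,0],
    [-5,74.6,0,0],
    [-5,74.6,0,0],
    [-5,74.6,0,0],
    [-5,74.6,0,0],
    [-5,74.6,0,0],
    [-5,74.6,0,0],
    [-5,74.6,0,0],
  ],
)

```text
t: 33.65
position: [435.2, -285.9, 148.5]
eef_rot: [-3.118, 0.384, -0.0]
ft_force: [0.4, -0.2, 0.4]
width: 0.679
grasp_force: 0.0
```

```bash
python3 - <<'E'
from h import *
st=robot.get_state();p,y=st['position'],yawof(st['eef_rot']);print(p,y)
print(shift(p,y,[435.7,-286.3,74],-13.76))
b=snap('side','s9')['img'];cv2.imwrite('pics/s9.png',cv2.resize(b[150:270,160:320,::-1],(640,480),interpolation=cv2.INTER_CUBIC))
E
```

```text
[ 435.22480601 -285.88416201  148.52002529] -14.034274035147023
[ 5.620e-01  2.880e-01  7.452e+01 -5.000e-03]
```

View pics/s9.png

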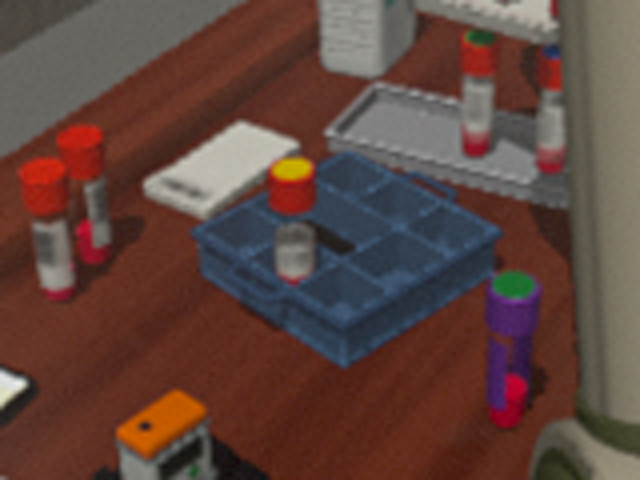

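Yellow is back upright in its well. Next, blue.

Emit:
arm_command(
  commands=[
    [0.5,0.3,20,0],
    [0.5,0.3,40,0],
    [0.5,0.3,55,0],
    [0.5,0.3,67,0],
    [0.5,0.3,73,0],
    [0.5,0.3,75,0],
    [0.5,0.3,75,0],
    [0.5,0.3,75,0],
    [0.5,0.3,75,0],
    [0.5,0.3,75,0],
  ],
)

```text
t: 34.7
position: [435.7, -286.6, 73.9]
eef_rot: [3.118, -0.384, 0.001]
ft_force: [0.0, -0.1, -0.9]
width: 0.681
grasp_force: 0.0
```

Emit:
arm_command(
  commands=[
    [0,0,0,0],
    [0,0,0,0],
    [0,0,0,0],
    [0,0,0,0],
    [0,0,0,0],
    [0,0,0,0],
    [0,0,-15,0],
    [0,0,-40,0],
    [0,0,-70,0],
    [0,0,-82,0],
  ],
  hand=22,
)

```text
t: 35.7
position: [436.1, -287.0, 158.0]
eef_rot: [3.116, -0.384, 0.004]
ft_force: [-0.3, -0.6, 0.0]
width: 0.334
grasp_force: 30.0
```

```bash
python3 - <<'E'
from h import *
st=robot.get_state();p,y=st['position'],yawof(st['eef_rot']);print(p,y,st['width']*88)
print(shift(p,y,[454.9,-83.1,78],-13.76))
E
```

```text
[ 436.13971726 -287.03623767  157.9764029 ] -14.043202032068391 29.425352228215612
[-3.12860e+01 -2.02393e+02  7.99760e+01 -5.00000e-03]
```

Emit:
arm_command(
  commands=[
    [-5,-33,0,0],
    [-11,-76,0,0],
    [-18,-120,0,0],
    [-25,-164,0,0],
    [-30,-192,0,0],
    [-31,-202,0,0],
    [-31,-202,0,0],
    [-31,-202,0,0],
    [-31,-202,10,0],
    [-31,-202,20,0],
  ],
)

```text
t: 36.7
position: [454.4, -84.0, 134.6]
eef_rot: [3.118, -0.387, -0.0]
ft_force: [0.3, -1.0, 0.1]
width: 0.338
grasp_force: 30.0
```

Emit:
arm_command(
  commands=[
    [0,0,15,0],
    [0,0,30,0],
    [0,0,42,0],
    [0,0,50,0],
    [0,0,55,0],
    [0,0,57,0],
    [0,0,58,0],
    [0,0,58,0],
    [0,0,58,0],
    [0,0,58,0],
  ],
)

```text
t: 37.7
position: [454.6, -83.1, 77.8]
eef_rot: [3.118, -0.384, 0.001]
ft_force: [-0.9, -0.1, 0.3]
width: 0.337
grasp_force: 30.0
```

Emit:
arm_command(
  commands=[
    [0,0,0.3,0],
    [0,0,0.6,0],
    [0,0,0.6,0],
    [0,0,0.6,0],
    [0,0,0.6,0],
    [0,0,0.6,0],
    [0,0,0.6,0],
    [0,0,0.6,0],
    [0,0,0.6,0],
    [0,0,0.6,0],
  ],
)

```text
t: 38.7
position: [454.9, -83.1, 77.4]
eef_rot: [3.118, -0.384, 0.002]
ft_force: [0.5, 0.6, 4.6]
width: 0.334
grasp_force: 30.0
```

Emit:
arm_command(
  commands=[
    [0,0,0,0],
    [0,0,0,0],
    [0,0,0,0],
    [0,0,-15,0],
    [0,0,-40,0],
    [0,0,-70,0],
    [17,36,-71,0],
    [34,72,-71,0],
    [52,108,-71,0],
    [69,144,-71,0],
  ],
  hand=60,
)

```text
t: 39.7
position: [486.5, -241.0, 147.8]
eef_rot: [-3.118, 0.384, 0.0]
ft_force: [0.1, 0.8, 0.0]
width: 0.68
grasp_force: 0.0
```

Emit:
arm_command(
  commands=[
    [10,20,0,0],
    [17.8,38.4,0,0],
    [17.8,38.4,0,0],
    [17.8,38.4,20,0],
    [17.8,38.4,40,0],
    [17.8,38.4,58,0],
    [17.8,38.4,70,0],
    [17.8,38.4,74,0],
    [17.8,38.4,74,0],
    [17.8,38.4,74,0],
  ],
)

```text
t: 40.7
position: [494.8, -281.1, 74.7]
eef_rot: [3.117, -0.384, 0.002]
ft_force: [0.3, 0.3, 0.8]
width: 0.679
grasp_force: 0.0
```

Emit:
arm_command(
  commands=[
    [0,0,0,0],
    [0,0,0,0],
    [0,0,0,0],
    [0,0,0,0],
    [0,0,0,0],
    [0,0,0,0],
    [0,0,-15,0],
    [0,0,-40,0],
    [0,0,-70,0],
    [0,0,-82,0],
  ],
  hand=22,
)

```text
t: 41.7
position: [495.1, -281.6, 158.3]
eef_rot: [3.116, -0.384, 0.005]
ft_force: [0.5, 0.4, -0.4]
width: 0.337
grasp_force: 30.0
```

```bash
python3 - <<'E'
from h import *
st=robot.get_state();p,y=st['position'],yawof(st['eef_rot']);print(p,y,st['width']*88)
print(shift(p,y,[488.8,-141,78],-13.76))
E
```

```text
[ 495.08518112 -281.56503146  158.32411766] -14.046075274052647 29.650780675610584
[-4.02130e+01 -1.34837e+02  8.03240e+01 -5.00000e-03]
```

Emit:
arm_command(
  commands=[
    [-10,-33,0,0],
    [-22,-74,0,0],
    [-32,-108,0,0],
    [-38,-128,0,0],
    [-40,-135,0,0],
    [-40,-135,0,0],
    [-40,-135,0,0],
    [-40,-135,0,0],
    [-40,-135,10,0],
    [-40,-135,20,0],
  ],
)

```text
t: 42.7
position: [488.3, -140.9, 134.9]
eef_rot: [3.118, -0.385, -0.0]
ft_force: [-0.2, -0.3, -0.6]
width: 0.335
grasp_force: 30.0
```

Emit:
arm_command(
  commands=[
    [0,0,15,0],
    [0,0,30,0],
    [0,0,42,0],
    [0,0,50,0],
    [0,0,55,0],
    [0,0,57,0],
    [0,0,57.5,0],
    [0,0,57.5,0],
    [0,0,57.5,0],
    [0,0,57.5,0],
  ],
)

```text
t: 43.7
position: [488.5, -140.4, 78.7]
eef_rot: [3.118, -0.384, 0.001]
ft_force: [-0.2, 0.2, -0.2]
width: 0.335
grasp_force: 30.0
```

Emit:
arm_command(
  commands=[
    [0,0,0.3,0],
    [0,0,0.6,0],
    [0,0,0.6,0],
    [0,0,0.6,0],
    [0,0,0.6,0],
    [0,0,0.6,0],
    [0,0,0.6,0],
    [0,0,0.6,0],
    [0,0,0.6,0],
    [0,0,0.6,0],
  ],
)

```text
t: 44.7
position: [488.5, -140.4, 77.9]
eef_rot: [3.118, -0.384, 0.001]
ft_force: [0.1, 0.7, 4.0]
width: 0.335
grasp_force: 30.0
```

Emit:
arm_command(
  commands=[
    [0,0,0,0],
    [0,0,0,0],
    [0,0,0,0],
    [0,0,-15,0],
    [0,0,-40,0],
    [0,0,-70,0],
    [0,20,-90,0],
    [0,50,-110,0],
    [0,80,-120,0],
    [0,80,-120,0],
  ],
  hand=60,
)

```text
t: 45.7
position: [468.8, -220.8, 198.9]
eef_rot: [3.115, -0.389, 0.003]
ft_force: [-0.2, 1.0, -0.4]
width: 0.685
grasp_force: 0.0
```

```bash
python3 - <<'E'
from h import *
st=robot.get_state();print(st['position'],st['width']*88)
a=snap('wrist','w10')['img'];b=snap('side','s10')['img']
o=np.zeros((450,800,3),np.uint8);o[:300,:400]=cv2.resize(a,(400,300));o[:450,400:]=cv2.resize(b[145:280,170:290],(400,450),interpolation=cv2.INTER_CUBIC);cv2.imwrite('pics/m10.png',o[:,:,::-1])
s=dict(np.load('pics/w10.npz'));hsv=cv2.cvtColor(a[:,:,::-1],cv2.COLOR_BGR2HSV)
for n,lo,hi in(('y',(22,150,150),(35,255,255)),('b',(108,180,150),(125,255,255)),('g',(50,150,80),(75,255,255))):
    k,l,t,c=cv2.connectedComponentsWithStats(cv2.inRange(hsv,lo,hi)); i=1+t[1:,4].argmax();print(n,t[i],px2w(s,*c[i],108).round(1))
E
```

```text
[ 468.76894118 -220.84209697  198.86266429] 60.23834264668779
y [ 27 172  31  29 659] [511.4 -45.5 108. ]
b [ 99 243   2   2   2] [449.  -70.9 108. ]
g [140 172  28  26 576] [ 489.5 -136.3  108. ]
```

View pics/m10.png

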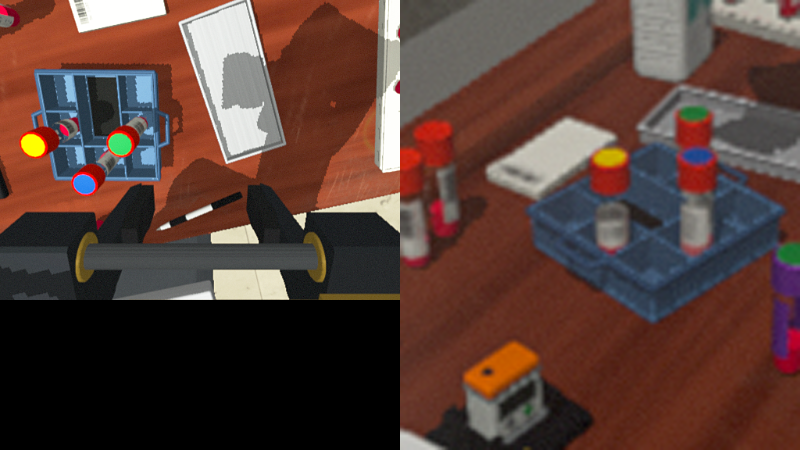

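All three tubes stand upright in their own wells, the logger is docked and the gripper is clear. Handing in.

```bash
python3 -c "
from h import *
print(close_job())"
```

```text
the job is handed in; nothing more can be done
None
```

I handed the job in at about 46 s of the 134 s limit: the logger stands in the reader dock within about 2 mm of the pocket centre, and all three tubes are upright in the wells they came from. The final pictures confirm this and show the gripper clear of everything; nothing was dropped or tipped, but the hand-in returned no verdict.

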